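# Open the gearbox inspection cover and hold it up

## Task

I need to look at the gears: first take the red-handled screwdriver off the gearbox cover and lay it on the bench, clear of the gearbox. The cover may or may not be caught by its round quarter-turn knob, so tug its handle before you turn the knob; if it is caught, give the knob a quarter turn and try again. Raise the cover to about 60 degrees and finish holding it there by hand, because it falls shut by itself; leave the tin and the V-block where they are.

Things in the scene. Friction and masses are not known exactly. Their poses are not given: they have to be found in the camera images.
- gearbox: dark green cast gearbox housing, fixed to the bench, 170 (x) x 220 (y) x 90 mm; foot flange 256 mm long in y, output shaft out to y = -153. Origin: centre of its underside; x points from its front (sight glass) to the hinge side, z up. The closed cover's flat top lies at z = 100 mm
- cover (a joint): angle of the hinged steel cover, rad: 0 shut, growing as its front edge rises, stop at 1.45. About 0.7 kg, 4 to 6 N at the handle; it falls shut when let go from any angle. With the catch engaged it lifts only about 0.02 rad (3 mm at the handle), then stops hard: a tug of some 15 N tells. With the catch free it goes on rising
- cover_hinge (a point): centre of the cover's hinge line, which runs along the gearbox's y axis; at 89, 0, 92 mm in the gearbox frame
- cover_handle (a point): middle of the bar of the steel bow handle, left front of the cover: round bar 10 mm thick, straight for 80 mm along the gearbox's y, free space under it. When shut at -50, +40, 136 mm in the gearbox frame: 36 above the cover, 139 in front of and 44 above the hinge line; moves with the cover. The bar may turn between the fingers as the cover rises, so the tool may stay upright
- knob_grip (a point): point on the axis of the black fluted round knob, right front of the cover; at -53, -68, 118 mm in the gearbox frame when shut. The knob is 38 mm across, its top 30 mm above the cover, this point 18 mm above it; its axis is square to the cover
- knob (a joint): how far the knob has been turned since the start, rad, positive anticlockwise from above; always 0 at the start, caught or not, and no mark shows which. Under the cover it turns a two-ended locking bar: a quarter turn either way frees a caught cover, another quarter turn catches it again. No stops, slight friction (0.06 N m)
- driver: screwdriver with red fluted handle, 110 g, 221 mm long, lying across the rear half of the cover along the gearbox's y. Origin: middle of its length, on its underside; the handle (28 wide, 26 high) runs from y = +12 to +110 mm, the blade to y = -110; grip it at y = +60. A bare patch of bench to lay it on lies right front, about world x = 0.37, y = -0.22, with the blade towards -x
- tin: yellow paste tin, 71 mm across, 27 high; origin at the centre of its underside; leave it alone
- vblock: grey steel V-block 44 x 48 x 34 mm, origin at the centre of its underside; leave it alone
Not all that is in view belongs to the job. Leave any purple look-alike of the driver alone.

How it is judged:
By the outcome, as a careful person would: the job done as asked, in the order asked, and still so for the second after the job is handed in, while the arm keeps its last pose, push and grip.
It also fails if it takes over 67 s, if anything falls off the work surface, if the arm or the gripper's body presses on something with over 40 N, if the wrist force passes 120 N, or if a joint passes its speed limit or range.

## Robot

A 7-joint arm with a two-finger parallel gripper is mounted at the origin on the work surface; the furniture and walls round the work are solid. World frame = base frame: x ahead of the robot, y to its left, z up, the work surface at z = 0. Lengths are in mm, angles in rad, forces in N, time in s.
With the tool pointing down it reaches from about 400 to 850 mm from the base axis. Payload 4.5 kg.
Tool frame: the origin (TCP) lies midway between the tips of the shut fingers; the grasp point (between the pads) lies 19 mm behind it; z points along the fingers, y is the line along which they close (so a half turn about z gives the same grasp; the last joint's range is limited). The gripper opens to 85 mm and grips with 20 to 120 N. Pads are 22 mm wide; open, the fingers measure 114 mm over their backs; the gripper's body (76 mm by 85 mm) begins 54 mm behind the grasp point. The pads swing forward as they close: fully open they stand 13 mm farther back than shut.
Start: joints at [1.305, 0.689, -0.195, 1.565, 0.157, 0.902, -0.215], TCP at [184.61, -597.138, 231.317] pointing down, gripper open.
Joint ranges: [-3.01, 3.01], [-0.46, 2.08], [-1.47, 1.51], [0.13, 2.56], [-1, 4.14], [0.04, 2.09], [-2.66, 2.66]. Speed limits (rad/s): [2.57, 2.57, 3.14, 3.14, 3.14, 3.14, 3.14].

## Interface

Orientations are given as [roll, pitch, yaw] about the fixed x, y, z axes, in that order (R = Rz(yaw) Ry(pitch) Rx(roll)).
In Python, from cell import telemetry, vision, env gives the robot as it stands.
- The arm moves only by the shell command python3 -m handwheel 'ROWS' [FORCE]. ROWS is JSON, a list of rows, each a list of 3 entries, a list of its own where there are three numbers: the turn, a rotation vector about the tool's x, y, z in degrees, then the shift along the tool's x, y, z in mm, then the finger opening in mm, from 0 to 85.4. In form: [[[ax, ay, az], [x, y, z], claw], ...]. A call has 1 to 10 rows; each row shifts and turns the commanded pose from where the row before left it, along the tool's axes as they then stand; what a row does not reach is not made up. A row lasts 1/12 s, in which the tool goes at most 41.7 mm and 7.16 degrees, less where a joint would pass 70% of its speed; a pose out of reach is approached as far as the arm can. A call with a gripper value outside its range is refused whole. The fingers move at their own pace and stop on an object; FORCE is the grip in N (left out, the last holds). Time passes only in rows, so rows that do not move let the fingers close. It gives the time, the measured TCP pose, the force, the opening and the grip force at its end, in the units of the state.
- telemetry.get_state(): the state, without advancing time (a new reading comes with each control period).
- vision.snapshot(name): name is "scene" or "side" or "wrist"; returns a dict with "img" (384x512x3 uint8, red, green, blue), "camera_matrix" (3x3 intrinsics, pixels), "R" (3x3) and "t" (3): a world point X has camera coordinates R X + t. Camera axes: x right, y down, z forward; pixel columns grow to the right and rows downward; lengths in mm; the calibration is good to about 2 mm. A picture is of the moment at which its call begins. There is no depth.
- env.finish_job(): hands the job in; it is judged then, once.
The state is a dict: "clock": time; "joint_pos": joint angles; "dq": joint speeds; "effort": joint torques, N m; "ee_pos": TCP position; "eef_rot": TCP orientation; "wrist_force": force on the tool from outside, world axes, zero at the start; "ft_torque": the same for the moment, N m; "opening": opening from 0.0 (shut) to 1.0 (fully open); "grip_force": force on a finger pad.
Only numpy, scipy, OpenCV 4.12 (cv2) and the standard library are available. Lean on these libraries where they do the work, as an engineer would, in place of code of your own. Each camera call takes 0.05 s, during which the arm holds its last target. There are 200 camera calls.

## Working session

There is one attempt and no reset: what is moved stays moved. The work goes in short steps, Python scripts to look and compute and a shell command to move; the robot and the scene stay as the last step left them, time stands still between calls to the robot, and variables do not carry over. Pictures are saved under pics/ and viewed, at most 10 in all, crops included, and the job is handed in when it is done.

```bash
ls; mkdir -p pics
python3 - <<'E'
from cell import telemetry, vision
import cv2, numpy as np
s=telemetry.get_state(); print(s)
a=[]
for n in ("scene","side"):
    d=vision.snapshot(n); np.savez(f"pics/{n}.npz",**d); a.append(d["img"])
    cv2.imwrite(f"pics/{n}0.png",cv2.resize(d["img"][:,:,::-1],(768,576),interpolation=cv2.INTER_CUBIC))
E
```

```text
pics
{'clock': 0.0, 'joint_pos': array([ 1.30479742,  0.68997616, -0.19453707,  1.56637728,  0.15729187,
        0.90248579, -0.21508268]), 'dq': array([ 0.00107101, -0.00100057, -0.00203755,  0.0013217 ,  0.00021429,
        0.00097664, -0.00053199]), 'effort': array([ 6.94341907e-04, -5.39597940e+01, -1.26681279e+00, -1.58538347e+01,
        8.94878351e-03,  9.62742342e-03, -2.05167117e-05]), 'ee_pos': array([ 184.34989863, -596.5005645 ,  230.48065034]), 'eef_rot': array([-3.13974201e+00,  1.14284876e-04,  2.99917599e-01]), 'wrist_force': array([ 0.01940246, -0.03230141, -0.55262017]), 'ft_torque': array([-0.00428305, -0.06016377,  0.02602561]), 'grip_force': 0.0, 'opening': 0.99625118835544}
```

View pics/scene0.png

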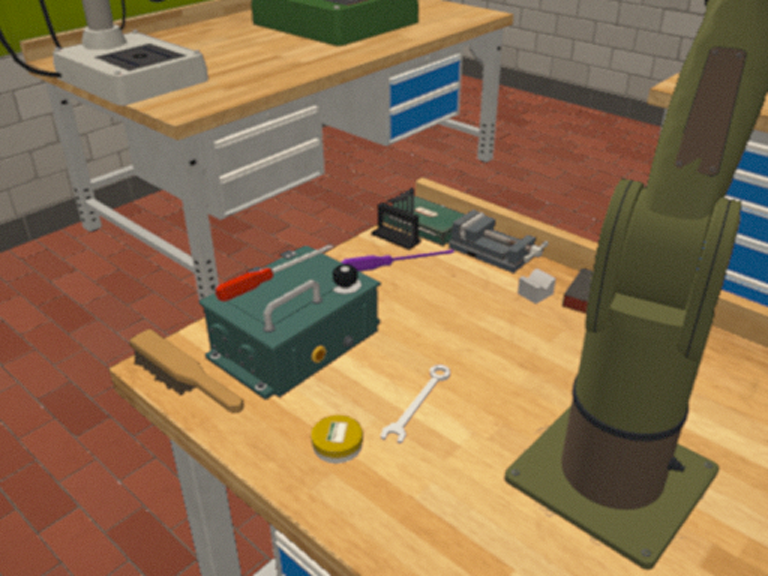

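View pics/side0.png

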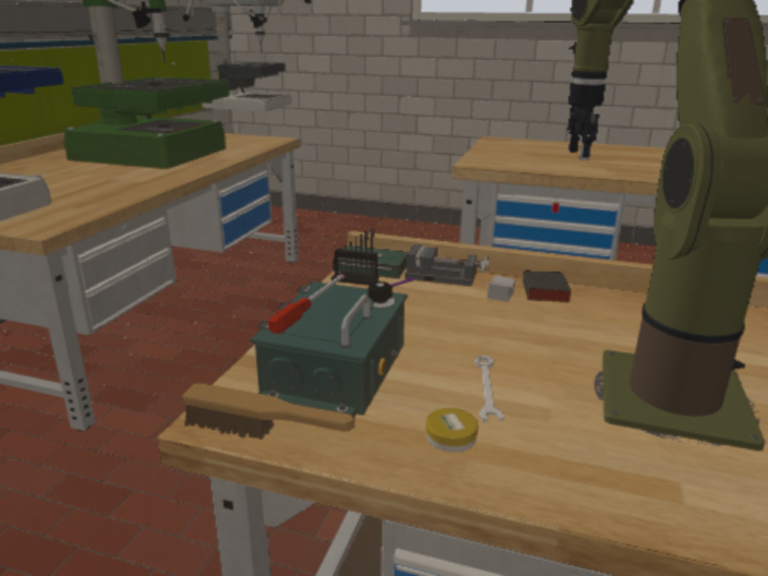

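The pictures show the gearbox at about (290,310) in scene and (330,340) in side. The red driver lies on the cover, with the bow handle at front left and the knob at front right. Next is a zoom on both.

Run:
```python
import numpy as np,cv2
A=np.load("pics/scene.npz")["img"][155:265,125:255]; B=np.load("pics/side.npz")["img"][170:280,160:290]
f=lambda a:cv2.resize(a[:,:,::-1],(390,330),interpolation=cv2.INTER_CUBIC)
f=lambda a:cv2.resize(a[:,:,::-1],(650,550),interpolation=cv2.INTER_CUBIC)
cv2.imwrite("pics/za.png",f(A));cv2.imwrite("pics/zb.png",f(B))
```

```text
(no output)
```

View pics/za.png

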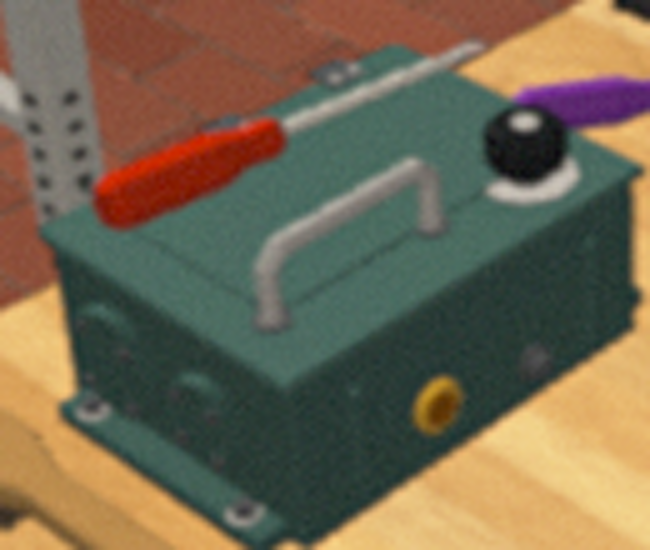

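View pics/zb.png

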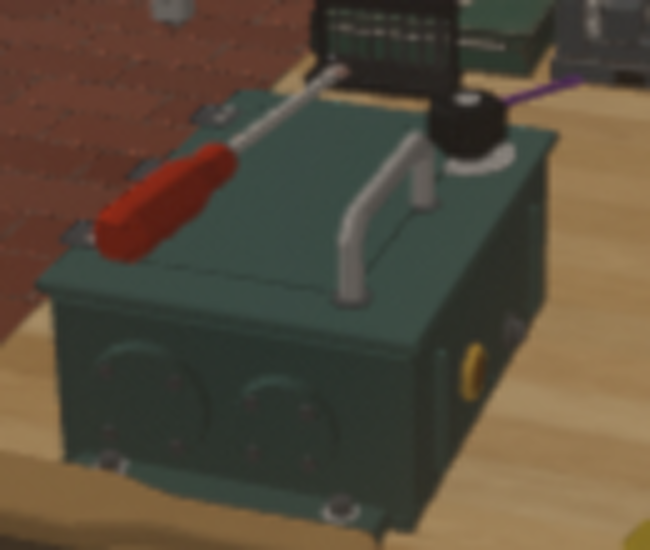

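```bash
cat > h.py <<'E'
import numpy as np, cv2
from scipy.optimize import least_squares
from scipy.spatial.transform import Rotation as Ro
C={n:dict(np.load(f"pics/{n}.npz")) for n in("scene","side")}
O={"scene":(125,155),"side":(160,170)}
def proj(c,X):
    p=c["R"]@X+c["t"]; q=c["camera_matrix"]@p; return q[:2]/q[2]
def px(n,p): return np.array(O[n])+np.array(p)/5-.4
def tri(pts,cams):
    return least_squares(lambda X:np.concatenate([proj(cams[n],X)-pts[n] for n in pts]),[600,0,100]).x
E
python3 - <<'E'
from h import *
S={"h":((343,203),(386,190)),"k":((526,140),(468,125)),"FL":((288,385),(420,347)),"FR":((642,172),(557,133)),"RL":((45,232),(40,285))}
def model(p):
    x,y,w,fx,rx,hy=p[:6]
    L={"h":(-50,40,136),"k":(-53,-68,116),"FL":(fx,hy,98),"FR":(fx,-hy,98),"RL":(rx,hy,98)}
    R=Ro.from_euler("z",w).as_matrix()
    return {k:R@np.array(v)+[x,y,0] for k,v in L.items()}
def res(p):
    m=model(p); return np.concatenate([proj(C[n],m[k])-px(n,S[k][i]) for k in S for i,n in enumerate(O)])
r=least_squares(res,[600,0,0,-88,80,112]);print(r.x.round(3),res(r.x).round(1))
T=lambda a,b:tri({"scene":px("scene",a),"side":px("side",b)},C).round(1)
for nm,a,b in(("handle",(343,203),(386,190)),("butt",(103,200),(103,232)),("front",(285,132),(232,160)),("tip",(482,45),(345,70)),("knob",(526,140),(468,125))): print(nm,T(a,b))
for n in C: print(n,(-C[n]["R"].T@C[n]["t"]).round())
E
```

```text
[ 5.19646e+02  8.89090e+01  6.00000e-03 -8.91490e+01  8.37740e+01
  1.10682e+02] [ 0.4  1.1 -0.1 -2.5 -0.4  1.6 -0.6 -0.   0.1  0.8 -0.3 -0.7  0.  -0.3
  0.1  0.2 -0.6 -0.   0.5 -0.9]
handle [471.6 126.9 132.6]
butt [584.2 177.1 113.2]
front [564.2  84.5 112.1]
tip [551.7 -34.5 113.1]
knob [467.2  18.4 117.1]
scene [-229.  688.  747.]
side [191. 894. 528.]
```

```bash
cat >> h.py <<'E'
def to(x,y,z,yaw,pitch=0):
    """remaining shift in present tool axes, and turn (tool rotvec, deg)"""
    from cell import telemetry
    s=telemetry.get_state(); R=Ro.from_euler("xyz",s["eef_rot"]); T=Ro.from_euler("xyz",[np.pi,np.radians(pitch),np.radians(yaw)])
    d=np.array([x,y,z])-s["ee_pos"]
    print("shift now-axes",R.inv().apply(d).round(1),"shift target-axes",T.inv().apply(d).round(1),"turn",np.degrees((R.inv()*T).as_rotvec()).round(1),
     "| pos",s["ee_pos"].round(1),"rot",np.degrees(s["eef_rot"]).round(1),"F",s["wrist_force"].round(1),"q",s["joint_pos"].round(2),"t",round(s["clock"],2),"op",round(s["opening"]*85.4,1))
E
for i in 1 2; do :; done
python3 -m handwheel '[[[0,0,0],[28,-27.5,0],85],[[0,0,0],[28,-27.5,0],85],[[0,0,0],[28,-27.5,0],85],[[0,0,0],[28,-27.5,0],85],[[0,0,0],[28,-27.5,0],85],[[0,0,0],[28,-27.5,0],85],[[0,0,0],[28,-27.5,0],85],[[0,0,0],[28,-27.5,0],85],[[0,0,0],[28,-27.5,0],85],[[0,0,0],[28,-27.5,0],85]]' 40
python3 -m handwheel '[[[0,0,0],[28,-27.5,0],85],[[0,0,0],[28,-27.5,0],85],[[0,0,0],[28,-27.5,0],85],[[0,0,0],[28,-27.5,0],85],[[0,0,0],[28,-27.5,0],85],[[0,0,0],[28,-27.5,0],85],[[0,0,0],[28,-27.5,0],85],[[0,0,0],[28,-27.5,0],85],[[0,0,0],[28,-27.5,0],85],[[0,0,0],[0,0,0],85]]'
python3 -m handwheel '[[[0,0,-7],[0,0,0],85],[[0,0,-7],[0,0,0],85],[[0,0,-7],[0,0,0],85],[[0,0,-7],[0,0,0],85],[[0,0,-7],[0,0,0],85],[[0,0,-7],[0,0,0],85],[[0,0,-7],[0,0,0],85],[[0,0,-7],[0,0,0],85],[[0,0,-7],[0,0,0],85],[[0,0,-1],[0,0,0],85]]'
python3 -c "from h import *;to(577,131,230,81.3)"
```

```text
clock: 0.93
ee_pos: [371.3, -249.9, 231.2]
eef_rot: [-3.141, 0.0, 0.299]
wrist_force: [1.0, 0.2, -1.0]
opening: 0.996
grip_force: 0.0
clock: 1.77
ee_pos: [542.0, 69.9, 231.3]
eef_rot: [-3.136, -0.007, 0.312]
wrist_force: [0.8, 1.0, 0.8]
opening: 0.996
grip_force: 0.0
clock: 2.6
ee_pos: [538.2, 58.7, 230.9]
eef_rot: [-3.141, 0.0, 1.42]
wrist_force: [-0.2, 0.0, 0.4]
opening: 0.993
grip_force: 0.0
shift now-axes [77.3 27.5  0.9] shift target-axes [77.4 27.4  0.9] turn [-0.1  0.   0.1] | pos [538.2  58.7 230.9] rot [-179.9    0.    81.4] F [-0.2  0.   0.4] q [ 0.08  0.61 -0.45  1.81  0.35  0.8  -0.69] t 2.6 op 84.8
```

Move over the driver handle, then check with the wrist camera.

```bash
python3 -m handwheel '[[[0,0,0],[26,9,0],85],[[0,0,0],[26,9,0],85],[[0,0,0],[25,9.5,0],85],[[0,0,0],[0,0,20],70],[[0,0,0],[0,0,0],60]]'
python3 - <<'E'
from h import *
from cell import vision
to(577,131,102,81.3)
d=vision.snapshot("wrist"); np.savez("pics/w1.npz",**d)
im=cv2.resize(d["img"][:,:,::-1],(768,576))
cv2.imwrite("pics/w1.png",im)
E
```

```text
clock: 3.02
ee_pos: [576.0, 132.3, 208.6]
eef_rot: [-3.137, 0.001, 1.417]
wrist_force: [-1.5, -0.1, -1.5]
opening: 0.739
grip_force: 0.0
shift now-axes [ -1.    1.6 106.6] shift target-axes [ -1.1   1.2 106.6] turn [-0.2  0.1 -0.1] | pos [576.  132.3 208.6] rot [-1.798e+02  1.000e-01  8.120e+01] F [-1.5 -0.1 -1.5] q [-0.06  0.7  -0.42  1.68  0.36  0.84 -0.79] t 3.02 op 63.1
```

View pics/w1.png

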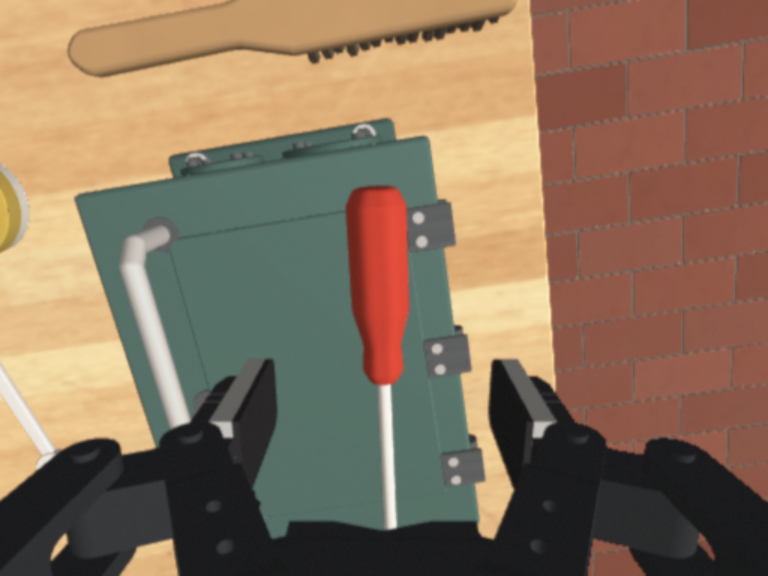

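The driver lies centred and parallel between the fingers: butt at (377,188), handle end at (383,383), bow bar from (135,255) to (180,425). I'll intersect these with their planes.

```bash
cat >> h.py <<'E'
def plane(c,uv,z):
    r=c["R"].T@np.linalg.solve(c["camera_matrix"],[uv[0],uv[1],1]); o=-c["R"].T@c["t"]; return (o+r*(z-o[2])/r[2]).round(1)
E
python3 - <<'E'
from h import *
c=dict(np.load("pics/w1.npz"))
for n,p,z in(("butt",(377,187),113),("end",(383,384),113),("blade",(389,520),113),("bar1",(132,262),136),("bar2",(177,425),136),("FL",(77,197),100),("RL",(429,138),100),("hingeR",(463,468),100)):
    print(n,plane(c,np.array(p)/1.5,z))
E
```

```text
butt [580.7 183.1 113. ]
end [568.   83.4 113. ]
blade [558.4  -0.8 113. ]
bar1 [470.6 169.7 136. ]
bar2 [468.7  88.6 136. ]
FL [433.9 199.9 100. ]
RL [608.3 200.9 100. ]
hingeR [604.3  17.1 100. ]
```

```bash
python3 -m handwheel '[[[0,0,-1.3],[0,-1.5,26],60],[[0,0,0],[0,0,26],60],[[0,0,0],[0,0,26],60],[[0,0,0],[0,0,20],60],[[0,0,0],[0,0,7.5],60],[[0,0,0],[0,0,0],60]]'
python3 -m handwheel '[[[0,0,0],[0,0,0],10],[[0,0,0],[0,0,0],10],[[0,0,0],[0,0,0],10],[[0,0,0],[0,0,0],10],[[0,0,0],[0,0,0],10],[[0,0,0],[0,0,0],10]]' 40
python3 -c "from h import *;to(430,-220,220,0)"
```

```text
clock: 3.57
ee_pos: [574.9, 129.6, 104.6]
eef_rot: [-3.139, 0.003, 1.438]
wrist_force: [0.3, 0.4, -0.3]
opening: 0.698
grip_force: 0.0
clock: 4.07
ee_pos: [577.0, 131.4, 107.6]
eef_rot: [3.139, -0.001, 1.439]
wrist_force: [-1.8, -0.1, 6.3]
opening: 0.302
grip_force: 39.2
shift now-axes [-367.6  -99.3 -113. ] shift target-axes [-147.   351.4 -112.4] turn [ 0.1 -0.1 82.5] | pos [577.  131.4 107.6] rot [179.8  -0.   82.5] F [-1.8 -0.1  6.3] q [-0.1   0.83 -0.35  1.77  0.45  0.62 -0.85] t 4.07 op 25.8
```

```bash
python3 -m handwheel '[[[0,0,0],[0,0,-25],10],[[0,0,0],[0,0,-30],10],[[0,0,0],[0,0,-30],10],[[0,0,0],[0,0,-28],10]]'
python3 -m handwheel '[[[0,0,0],[-36.8,-9.9,0],10],[[0,0,0],[-36.8,-9.9,0],10],[[0,0,0],[-36.8,-9.9,0],10],[[0,0,0],[-36.8,-9.9,0],10],[[0,0,0],[-36.8,-9.9,0],10],[[0,0,0],[-36.8,-9.9,0],10],[[0,0,0],[-36.8,-9.9,0],10],[[0,0,0],[-36.8,-9.9,0],10],[[0,0,0],[-36.8,-9.9,0],10],[[0,0,0],[-36.8,-9.9,0],10]]'
python3 -m handwheel '[[[0,0,6.9],[0,0,0],10],[[0,0,6.9],[0,0,0],10],[[0,0,6.9],[0,0,0],10],[[0,0,6.9],[0,0,0],10],[[0,0,6.9],[0,0,0],10],[[0,0,6.9],[0,0,0],10],[[0,0,6.9],[0,0,0],10],[[0,0,6.9],[0,0,0],10],[[0,0,6.9],[0,0,0],10],[[0,0,6.9],[0,0,0],10]]'
python3 -m handwheel '[[[0,0,6.9],[0,0,0],10],[[0,0,6.6],[0,0,0],10],[[0,0,0],[0,0,0],10]]'
python3 - <<'E'
from h import *
to(430,-220,7,0)
for n,p,z in(("vb",(537,285),17),("purpL",(345,265),10),("purpTip",(452,251),8),("vise",(520,265),10),("spanner",(440,370),3),("dark",(580,295),15)): print(n,plane(C["scene"],np.array(p)/1.5,z))
from cell import vision
d=vision.snapshot("scene"); np.savez("pics/s2.npz",**d); cv2.imwrite("pics/s2.png",cv2.resize(d["img"][:,:,::-1],(768,576)))
E
```

```text
clock: 4.4
ee_pos: [576.0, 131.3, 220.8]
eef_rot: [3.141, -0.0, 1.439]
wrist_force: [0.5, 0.6, -0.8]
opening: 0.302
grip_force: 39.8
clock: 5.23
ee_pos: [428.9, -222.3, 219.4]
eef_rot: [3.141, 0.001, 1.44]
wrist_force: [0.3, 0.1, -0.5]
opening: 0.305
grip_force: 39.8
clock: 6.07
ee_pos: [429.9, -220.6, 219.4]
eef_rot: [3.141, -0.001, 0.229]
wrist_force: [-0.4, 0.5, -1.8]
opening: 0.306
grip_force: 39.8
clock: 6.32
ee_pos: [430.0, -220.4, 219.3]
eef_rot: [3.141, -0.001, -0.003]
wrist_force: [-0.1, 0.7, -0.6]
opening: 0.305
grip_force: 39.8
shift now-axes [-2.000e-01 -6.000e-01  2.123e+02] shift target-axes [  0.   -0.4 212.3] turn [ 0.  -0.  -0.2] | pos [ 430.  -220.4  219.3] rot [180.   -0.   -0.2] F [-0.1  0.7 -0.6] q [ 0.41  0.52 -0.06  2.    0.05  0.62 -1.25] t 6.32 op 26.0
vb [ 300.9 -293.    17. ]
purpL [ 610.2 -120.1   10. ]
purpTip [ 493.7 -296.4    8. ]
vise [ 366.  -338.6   10. ]
spanner [294.6 -10.7   3. ]
dark [ 229.7 -318.9   15. ]
```

View pics/s2.png

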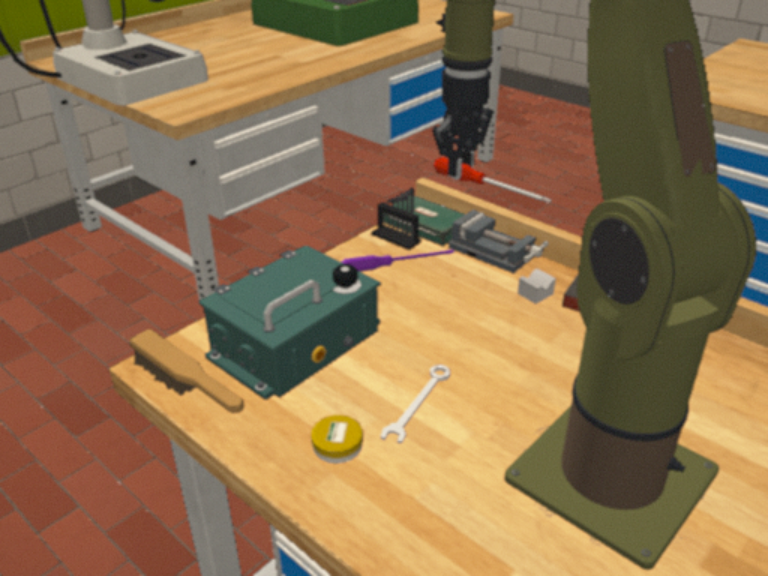

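The driver hangs level in the gripper, handle at (455,165), and the patch around y = -220 is free (V-block at about (301,-293)). Lower it.

```bash
python3 -m handwheel '[[[0,0,0],[0,-1,30],10],[[0,0,0],[0,-1,35],10],[[0,0,0],[0,-1,35],10],[[0,0,0],[0,-1,35],10],[[0,0,0],[0,0,30],10],[[0,0,0],[0,0,20],10],[[0,0,0],[0,0,12],10],[[0,0,0],[0,0,6],10],[[0,0,0],[0,0,4],10],[[0,0,0],[0,0,0],10]]'
python3 -m handwheel '[[[0,0,0],[0,0,2],10],[[0,0,0],[0,0,2],10],[[0,0,0],[0,0,0],10]]'
```

```text
clock: 7.2
ee_pos: [430.1, -216.6, 11.7]
eef_rot: [-3.141, -0.0, 0.001]
wrist_force: [0.2, 0.1, -1.7]
opening: 0.3
grip_force: 39.8
clock: 7.45
ee_pos: [430.2, -216.8, 8.3]
eef_rot: [3.141, -0.001, -0.0]
wrist_force: [-0.3, -0.5, -1.2]
opening: 0.305
grip_force: 39.8
```

```bash
python3 -m handwheel '[[[0,0,0],[0,0,1],10],[[0,0,0],[0,0,0.5],10],[[0,0,0],[0,0,0],50],[[0,0,0],[0,0,0],60],[[0,0,0],[0,0,0],60],[[0,0,0],[0,0,0],60]]'
python3 -m handwheel '[[[0,0,0],[0,0,-20],60],[[0,0,0],[0,0,-38],60],[[0,0,0],[0,0,-38],60],[[0,0,0],[0,0,-38],60],[[0,0,0],[0,0,-38],60],[[0,0,0],[0,0,-38],60],[[0,0,0],[0,0,-5],60]]'
python3 -c "from h import *;to(470,129,220,90)"
```

```text
clock: 7.95
ee_pos: [429.8, -216.6, 6.4]
eef_rot: [3.141, -0.0, -0.0]
wrist_force: [-0.4, -0.6, -1.0]
opening: 0.702
grip_force: 0.0
clock: 8.53
ee_pos: [432.6, -218.0, 226.9]
eef_rot: [3.137, -0.01, -0.001]
wrist_force: [0.5, 0.3, 0.3]
opening: 0.702
grip_force: 0.0
shift now-axes [  37.  -347.     5.8] shift target-axes [347.   37.4   6.9] turn [  0.6  -0.3 -90.1] | pos [ 432.6 -218.   226.9] rot [179.8  -0.6  -0. ] F [0.5 0.3 0.3] q [ 0.41  0.51 -0.06  2.    0.05  0.62 -1.26] t 8.53 op 59.9
```

```bash
python3 -m handwheel '[[[0,0,-7],[0,0,0],60],[[0,0,-7],[0,0,0],60],[[0,0,-7],[0,0,0],60],[[0,0,-7],[0,0,0],60],[[0,0,-7],[0,0,0],60],[[0,0,-7],[0,0,0],60],[[0,0,-7],[0,0,0],60],[[0,0,-7],[0,0,0],60],[[0,0,-7],[0,0,0],60],[[0,0,-7],[0,0,0],60]]'
python3 -m handwheel '[[[0,0,-7],[0,0,0],60],[[0,0,-7],[0,0,0],60],[[0,0,-6],[0,0,0],50],[[0,0,0],[0,0,0],50]]'
python3 -m handwheel '[[[0,0,0],[34,4,0],50],[[0,0,0],[35,4,0],50],[[0,0,0],[35,4,0],50],[[0,0,0],[35,4,0],50],[[0,0,0],[35,4,0],50],[[0,0,0],[35,4,0],50],[[0,0,0],[35,4,0],50],[[0,0,0],[35,4,0],50],[[0,0,0],[34,4,0],50],[[0,0,0],[34,2,0],50]]'
python3 - <<'E'
from h import *
from cell import vision
to(470,129,117,90)
d=vision.snapshot("scene"); cv2.imwrite("pics/s3.png",cv2.resize(d["img"][100:260,200:440,::-1],(780,520),interpolation=cv2.INTER_CUBIC))
E
```

```text
clock: 9.37
ee_pos: [429.3, -216.5, 220.8]
eef_rot: [-3.141, -0.0, 1.227]
wrist_force: [-0.3, -0.6, -0.2]
opening: 0.706
grip_force: 0.0
clock: 9.7
ee_pos: [429.2, -216.6, 220.7]
eef_rot: [-3.141, -0.001, 1.573]
wrist_force: [0.4, 0.3, 0.3]
opening: 0.585
grip_force: 0.0
clock: 10.53
ee_pos: [467.9, 132.1, 221.0]
eef_rot: [3.142, 0.0, 1.567]
wrist_force: [0.5, 0.3, -0.0]
opening: 0.587
grip_force: 0.0
shift now-axes [ -3.1   2.1 104. ] shift target-axes [ -3.1   2.1 104. ] turn [ 0.   0.  -0.2] | pos [467.9 132.1 221. ] rot [180.    0.   89.8] F [ 0.5  0.3 -0. ] q [-0.06  0.56 -0.49  1.98  0.4   0.7  -0.79] t 10.53 op 50.1
```

View pics/s3.png

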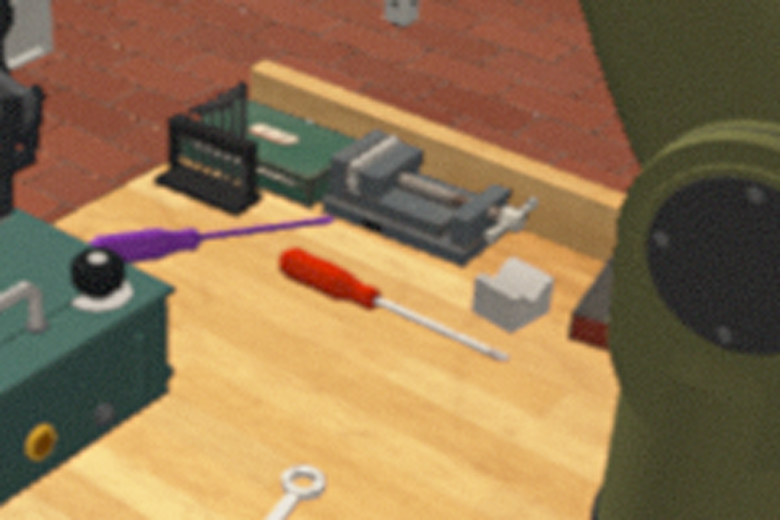

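The red driver lies flat on the bench, from (285,262) to (505,357) in the crop, clear of the V-block and the gearbox. Now grip the handle.

```bash
python3 -m handwheel '[[[0,0,0],[-3,2,30],50],[[0,0,0],[0,0,30],50],[[0,0,0],[0,0,24],50],[[0,0,0],[0,0,14],50],[[0,0,0],[0,0,6],50],[[0,0,0],[0,0,0],50]]'
python3 -m handwheel '[[[0,0,0],[0,0,0],0],[[0,0,0],[0,0,0],0],[[0,0,0],[0,0,0],0],[[0,0,0],[0,0,0],0],[[0,0,0],[0,0,0],0],[[0,0,0],[0,0,0],0],[[0,0,0],[0,0,0],0],[[0,0,0],[0,0,0],0]]' 60
```

```text
clock: 11.08
ee_pos: [469.0, 127.0, 116.1]
eef_rot: [-3.139, 0.001, 1.569]
wrist_force: [-0.5, 0.4, -0.2]
opening: 0.589
grip_force: 0.0
clock: 11.75
ee_pos: [470.3, 127.5, 118.4]
eef_rot: [3.14, -0.0, 1.57]
wrist_force: [-1.1, -0.5, 6.6]
opening: 0.09
grip_force: 58.5
```

```bash
python3 -m handwheel '[[[0,0,0],[0,0,-2],0],[[0,0,0],[0,0,-2],0],[[0,0,0],[0,0,-1],0],[[0,0,0],[0,0,0],0]]'
python3 -m handwheel '[[[0,0,0],[0,0,-1],0],[[0,0,0],[0,0,-1],0],[[0,0,0],[0,0,0],0]]'
```

```text
clock: 12.08
ee_pos: [471.6, 127.5, 122.5]
eef_rot: [3.139, -0.001, 1.57]
wrist_force: [4.3, 0.8, -7.5]
opening: 0.09
grip_force: 58.4
clock: 12.33
ee_pos: [472.2, 127.6, 124.5]
eef_rot: [3.138, -0.001, 1.569]
wrist_force: [6.9, 0.6, -8.0]
opening: 0.088
grip_force: 58.4
```

```bash
python3 -m handwheel '[[[0,0,0],[0,0,-1.5],0],[[0,0,0],[0,0,-1.5],0],[[0,0,0],[0,0,0],0]]'
python3 -m handwheel '[[[0,0,0],[0,0,-1.5],0],[[0,0,0],[0,0,-1.5],0],[[0,0,0],[0,0,0],0]]'
```

```text
clock: 12.58
ee_pos: [473.4, 127.6, 127.6]
eef_rot: [3.136, -0.002, 1.569]
wrist_force: [9.5, -0.7, -9.7]
opening: 0.093
grip_force: 58.3
clock: 12.83
ee_pos: [474.6, 127.6, 130.7]
eef_rot: [3.134, -0.002, 1.568]
wrist_force: [11.3, -0.0, -13.7]
opening: 0.093
grip_force: 58.2
```

The cover is rising with the arc and the handle drifts back, so the catch is free and no knob turn is needed. Follow the arc.

```bash
python3 -m handwheel '[[[0,0,0],[0,3,-3],0],[[0,0,0],[0,3,-4],0],[[0,0,0],[0,3,-4],0],[[0,0,0],[0,0,0],0]]'
python3 -c "from h import *;to(479.8,127.5,141.9,90)"
```

```text
clock: 13.17
ee_pos: [479.5, 127.6, 141.6]
eef_rot: [3.141, -0.001, 1.57]
wrist_force: [3.4, 1.3, -9.4]
opening: 0.086
grip_force: 58.6
shift now-axes [-0.1  0.3 -0.3] shift target-axes [-0.1  0.3 -0.3] turn [ 0. -0. -0.] | pos [479.5 127.6 141.6] rot [180.  -0.  90.] F [ 3.4  1.3 -9.4] q [-0.11  0.69 -0.39  2.03  0.51  0.52 -0.87] t 13.17 op 7.4
```

```bash
python3 -m handwheel '[[[0,0,0],[0,3.1,-5.5],0],[[0,0,0],[0,3.3,-5.5],0],[[0,0,0],[0,3.5,-5.3],0],[[0,0,0],[0,3.8,-5.1],0],[[0,0,0],[0,4,-5],0],[[0,0,0],[0,4.2,-4.8],0],[[0,0,0],[0,4.4,-4.5],0],[[0,0,0],[0,4.6,-4.4],0],[[0,0,0],[0,0,0],0]]'
python3 -c "from h import *;to(510.7,127.5,182,90)"
```

```text
clock: 13.92
ee_pos: [508.9, 127.8, 182.3]
eef_rot: [-3.14, 0.0, 1.571]
wrist_force: [-4.6, 3.3, -3.4]
opening: 0.093
grip_force: 58.6
shift now-axes [-0.3  1.8  0.3] shift target-axes [-0.3  1.8  0.3] turn [-0.1  0.   0. ] | pos [508.9 127.8 182.3] rot [-179.9    0.    90. ] F [-4.6  3.3 -3.4] q [-0.05  0.66 -0.46  1.91  0.45  0.68 -0.78] t 13.92 op 7.9
```

```bash
python3 -m handwheel '[[[0,0,0],[0,5,-4.1],0],[[0,0,0],[0,5,-3.9],0],[[0,0,0],[0,5.1,-3.8],0],[[0,0,0],[0,5.2,-3.6],0],[[0,0,0],[0,5.4,-3.3],0],[[0,0,0],[0,5.6,-3],0],[[0,0,0],[0,5.7,-2.8],0],[[0,0,0],[0,5.8,-2.6],0],[[0,0,0],[0,0,0],0]]'
python3 -c "from h import *;to(553.4,127.5,209.1,90)"
```

```text
clock: 14.67
ee_pos: [549.5, 128.1, 210.8]
eef_rot: [-3.136, 0.001, 1.571]
wrist_force: [-11.4, 1.1, 12.9]
opening: 0.09
grip_force: 59.4
shift now-axes [-0.6  3.9  1.7] shift target-axes [-0.6  3.9  1.7] turn [-0.3  0.1  0. ] | pos [549.5 128.1 210.8] rot [-1.797e+02  1.000e-01  9.000e+01] F [-11.4   1.1  12.9] q [-0.02  0.67 -0.49  1.76  0.41  0.82 -0.71] t 14.67 op 7.7
```

```bash
python3 -m handwheel '[[[0,0,0],[0,5.5,-3.5],0],[[0,0,0],[0,5.8,-3],0],[[0,0,0],[0,6,-2.4],0],[[0,0,0],[0,6.2,-2],0],[[0,0,0],[0,0,0],0]]'
python3 - <<'E'
from h import *
from cell import vision
to(577.7,127.5,216.7,90)
d=vision.snapshot("side"); cv2.imwrite("pics/e1.png",cv2.resize(d["img"][110:290,130:370,::-1],(720,540),interpolation=cv2.INTER_CUBIC))
E
```

```text
clock: 15.08
ee_pos: [575.4, 128.3, 220.6]
eef_rot: [-3.14, -0.001, 1.571]
wrist_force: [-5.8, 3.6, 3.0]
opening: 0.086
grip_force: 59.2
shift now-axes [-0.8  2.3  3.9] shift target-axes [-0.8  2.3  3.9] turn [-0.1 -0.  -0. ] | pos [575.4 128.3 220.6] rot [-179.9   -0.    90. ] F [-5.8  3.6  3. ] q [-0.01  0.69 -0.49  1.68  0.4   0.88 -0.67] t 15.08 op 7.4
```

View pics/e1.png

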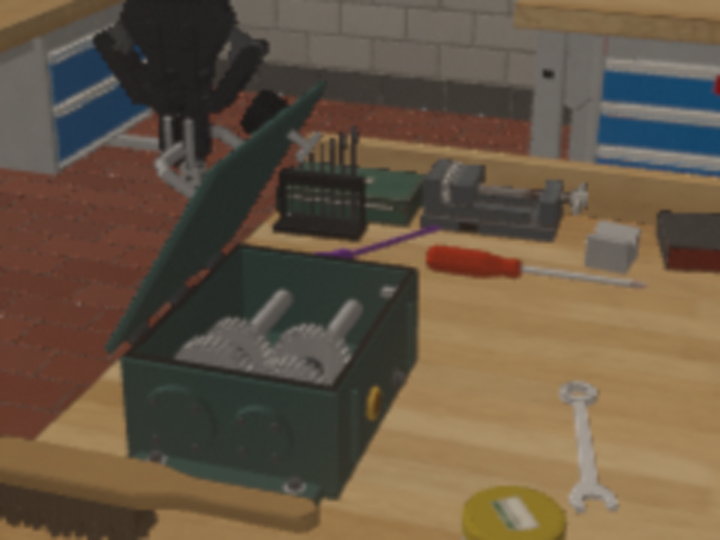

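The cover stands open at about 60° with the gears visible, and the fingers hold the bow at (185,150). I'll settle briefly and hand in.

```bash
python3 -m handwheel '[[[0,0,0],[0,0.5,0],0],[[0,0,0],[0,0,0],0],[[0,0,0],[0,0,0],0],[[0,0,0],[0,0,0],0],[[0,0,0],[0,0,0],0],[[0,0,0],[0,0,0],0]]'
python3 -c "
from cell import env
print(env.finish_job())"
```

```text
clock: 15.63
ee_pos: [574.7, 128.3, 220.4]
eef_rot: [-3.139, -0.0, 1.571]
wrist_force: [-5.8, 3.7, 2.7]
opening: 0.089
grip_force: 59.2
the job is handed in; nothing more can be done
None
```

I laid the red screwdriver on the bench clear of the gearbox; a tug showed the cover was not caught, so I left the knob alone, raised the cover to about 60° and handed the job in at 15.6 s with the gripper holding it there, without touching the tin or V-block.

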